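Bring a gel plate's edge out over the end of its ledge

ROBOT

A 6-joint arm with a two-finger parallel gripper is mounted at the origin on the work surface. World frame = base frame: x ahead of the robot, y to its left, z up, the work surface at z = 0. Lengths are in m, angles in rad, forces in N, time in s.
With the tool pointing down it reaches from about 0.3 to 0.875 m from the base axis. Payload 6.4 kg.
Tool frame: the origin (TCP) lies midway between the tips of the shut fingers; the grasp point (between the pads) lies 19 mm behind it (ctrl.hold_point_z is the distance from the TCP to the grasp point, in m); z points along the fingers, y is the line along which they close (so a half turn about z gives the same grasp; the last joint's range is limited). The gripper opens to 85 mm and grips with 20 to 120 N. Pads are 22 mm wide; open, the fingers measure 114 mm over their backs; the gripper's body (76 mm by 85 mm) begins 54 mm behind the grasp point. The pads swing forward as they close: fully open they stand 13 mm farther back than shut.
Start: joints at [1.015, 0.181, 1.607, -0, 1.354, -0.206], TCP at [0.197, 0.54, 0.231] pointing down, gripper open.
Joint ranges: [-2.99, 2.99], [-0.89, 2.07], [0.3, 2.58], [-1.14, 4.28], [0, 2.63], [-3.12, 3.12]. Speed limits (rad/s): [2.57, 2.57, 3.01, 3.14, 3.14, 3.14].

INTERFACE

Orientations are given as a unit quaternion [w, x, y, z].
In Python, from bench import ctrl gives the robot as it stands.
- The arm moves only by the tool carry_out, never from a script. Its argument "plan" is text: rows parted by semicolons, each of 6 numbers parted by spaces: the shift along the tool's x, y, z as a fraction of full scale, then the turn, a rotation vector about the tool's x, y, z as a fraction of full scale. A call has exactly 8 rows; each row shifts and turns the commanded pose from where the row before left it, along the tool's axes as they then stand; what a row does not reach is not made up. Full scale, the value 1, is 40 mm for a shift and 0.1 rad for a turn. A row lasts 1/12 s, in which the tool goes at most 41.7 mm and 7.16 degrees, less where a joint would pass 70% of its speed; a pose out of reach is approached as far as the arm can. A call with a number of a shift or a turn outside -1 to 1 is refused whole. A call with a gripper value outside its range is refused whole. "claw" is the gripper's target within -1 to 1 (shut at 1, half-way at 0, fully open at -1), set as the call begins (left out, the last holds). The fingers move at their own pace and stop on an object; the grip force is fixed at half the most. Time passes only in rows, so rows that do not move let the fingers close, or fill a call up. It gives the time, the measured TCP pose, the force, the opening and the grip force at its end, in the units of the state.
- ctrl.get_obs(): the state, without advancing time (a new reading comes with each control period).
- ctrl.camera(name): name is "side" or "top" or "wrist"; returns a dict with "pixels" (384x512x3 uint8, red, green, blue), "mtx" (3x3 intrinsics, pixels), "R" (3x3) and "t" (3): a world point X has camera coordinates R X + t. Camera axes: x right, y down, z forward; pixel columns grow to the right and rows downward; lengths in m; the calibration is good to about 2 mm. A picture is of the moment at which its call begins. There is no depth.
- ctrl.hand_in(): hands the job in; it is judged then, once.
The state is a dict: "time_s": time; "q": joint angles; "dq": joint speeds; "joint_efforts": joint torques, N m; "eef_pos": TCP position; "eef_rot": TCP orientation; "wrist_force": force on the tool from outside, world axes, zero at the start; "torque": the same for the moment, N m; "opening": opening from 0.0 (shut) to 1.0 (fully open); "grasp_force": force on a finger pad.
Only numpy, scipy, OpenCV 4.12 (cv2) and the standard library are available. Lean on these libraries where they do the work, as an engineer would, in place of code of your own. Each camera call takes 0.05 s, during which the arm holds its last target. There are 200 camera calls.

TASK

With the fingertips only, push the white gel plate flat along the slate-grey ledge until its whole red band, and at most about a finger's breadth (15 mm) of white behind it, overhangs the ledge's left end as the robot sees it, and leave it lying flat there, pushed up square against the low aluminium fence at the back. Never lift the plate or tip it up, and do not disturb the other things on the bench.

Things in the scene. Friction and masses are not known exactly. Their poses are not given: they have to be found in the camera images.
- ledge: Fixed raised ledge with a flat dark slate-grey top 150 mm deep (its x) and 340 mm long (its y), 50 mm above the bench (z = 0). Origin on the bench under the middle of the top. x points away from the robot (turned by up to 0.25 rad), y to its left along the ledge. Both ends (y = -170 and +170 mm) and the near side (x = -75 mm) are open. The plate goes out over the end at y = +170 mm.
- ledge_end (a point): Middle of the ledge's left (open, y = +170 mm) end, at the height of the ledge top; same axes as the ledge. The edge is the line through this point along x.
- fence_mid (a point): Middle of the inner face of the aluminium fence, at the height of the ledge top; same axes as the ledge. The fence runs the whole length of the ledge's far side; its inner face is the plane ledge x = +65 mm; it stands 10 mm above the ledge top and is 10 mm thick.
- plate: Loose white ceramic plate lying flat on the ledge, 90 mm (its x) by 130 mm (its y), 6 mm thick, 0.18 to 0.35 kg; origin at the centre of its underside, z up. It starts all on the ledge, clear of the fence, turned by up to 0.12 rad. Flush against the fence its centre is at ledge x = +20 mm. It slides with ordinary friction (a few newtons) and stops when the push stops.
- plate_edge (a point): Middle of the plate's leading edge (its +y end, towards the ledge's left end), half-way up its thickness; same axes as the plate. The red band covers the 35 mm of the plate behind this edge, over its full width. The plate tips off if it overhangs by more than 65 mm.
- orange_rack: Bystander, to be left alone: orange tube rack 70 x 210 x 30 mm with a few clear tubes standing out 18 mm. Origin at the centre of its underside.
- blue_rack: Bystander, to be left alone: blue tube rack 90 x 130 x 48 mm with two green tubes. Origin at the centre of its underside.
- tip_box: Bystander, to be left alone: red box of yellow pipette tips, 90 x 120 mm, 58 mm high. Origin at the centre of its underside.
- pen_cup: Bystander, to be left alone: black cup of pens, 80 mm across, 150 mm high with the pens. Origin at the centre of its underside.
- reagent: Bystander, to be left alone: amber bottle with blue cap, 64 mm across, 130 mm high. Origin at the centre of its underside.
- marker: Bystander, to be left alone: green marker pen with a black cap lying on the bench, 120 mm long along its y, 14 mm thick. Origin at the centre of its underside.
- sample_box: Bystander, to be left alone: small yellow sample box with white lid, 60 x 60 x 32 mm. Origin at the centre of its underside.

How it is judged:
At the end, for the whole second after the job is handed in: The plate lies flat and still on the ledge top, its leading edge 33 to 53 mm past the ledge's left end (the 35 mm red band and up to about 15 mm of white), within 4.5 mm of the fence and within 0.05 rad of square to it. Nothing else on the bench has been moved by more than 20 mm (y of plate_edge in the frame of ledge between 0.203 and 0.223 m and x of plate in the frame of ledge above 0.0155 m and angle between the y axis of plate and the y axis of ledge, either way round below 0.05 rad and height (world z) of plate between 0.047 and 0.053 m and angle between plate's own z axis and vertical below 0.04 rad and linear speed of plate below 0.01 m/s); the robot touches nothing.
It fails at once if the plate is lifted off the ledge (height (world z) of plate above 0.057 m).
It fails at once if the plate is tipped up or tips off the ledge (angle between plate's own z axis and vertical above 0.12 rad).
It fails at once if another thing on the bench is disturbed (moved by more than 20 mm) (distance of any of orange_rack, blue_rack, tip_box, pen_cup, reagent, marker, sample_box from where it was at the start of the episode above 0.02 m).
It also fails if it takes over 58 s, if anything falls off the work surface, if the arm or the gripper's body presses on something with over 40 N, if the wrist force passes 120 N, or if a joint passes its speed limit or range.

## Working session

There is one attempt and no reset: what is moved stays moved. The work goes in short steps, Python scripts to look and compute and a tool call to move; the robot and the scene stay as the last step left them, time stands still between calls to the robot, and variables do not carry over. Pictures are saved under pics/ and viewed, at most 10 in all, crops included, and the job is handed in when it is done.

Besides the shell and the picture viewer there is one more tool, called after ">>>" in YAML: its name, and indented under it one key for each argument. carry_out: Moves the arm, as the interface text tells. Shift numbers are shares of 40 mm and turn numbers shares of 0.1 rad, none past 1 either way. Its arguments: {"type":"object","properties":{"plan":{"type":"string"},"claw":{"type":"number"}},"required":["plan"]}

```bash
mkdir -p pics; python3 - <<'E'
from bench import ctrl
import cv2,numpy as np
o=ctrl.get_obs();print(o['time_s'],o['eef_pos'],o['eef_rot'],o['opening'])
for n in('top','side'):
    c=ctrl.camera(n);cv2.imwrite(f'pics/{n}0.png',c['pixels'][:,:,::-1]);print(n,(-c['R'].T@c['t']).round(3),c['mtx'].round(0).tolist())
E
```

```text
0.0 [0.19675291 0.53970639 0.23039423] [-3.16358265e-04  1.74016426e-01  9.84742373e-01 -8.01695561e-04] 0.9983205532131739
top [0.383 0.028 1.412] [[415.0, 0.0, 249.0], [0.0, 415.0, 193.0], [0.0, 0.0, 1.0]]
side [0.503 1.715 1.177] [[484.0, 0.0, 263.0], [0.0, 484.0, 186.0], [0.0, 0.0, 1.0]]
```

View pics/top0.png

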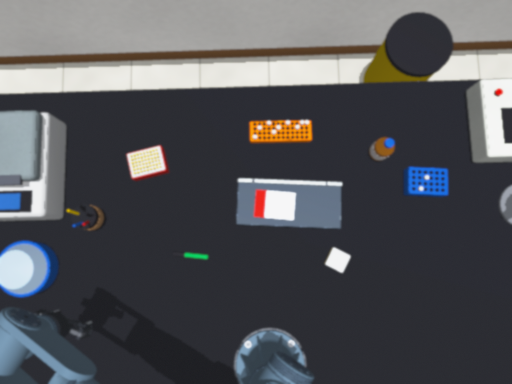

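View pics/side0.png

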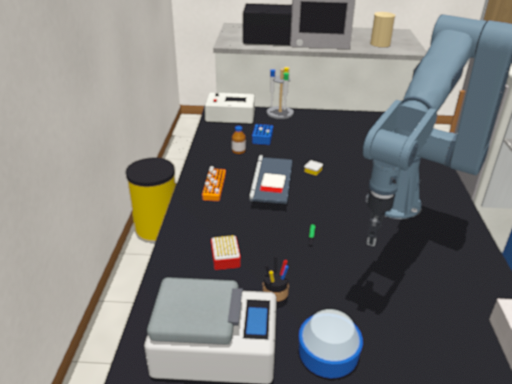

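The top view shows the slate ledge at about (237–342, 180–228), with the fence along its far side. The plate is at about (255–296, 189–221) with its red band facing left, and the marker, at (196, 256), lies clear of it. Next I'll measure these.

```bash
cat > h.py <<'E'
from bench import ctrl
import cv2,numpy as np
def ray(c,uv,z):
    uv=np.atleast_2d(uv).astype(float);d=np.c_[uv,np.ones(len(uv))]@np.linalg.inv(c['mtx']).T@c['R']
    o=-c['R'].T@c['t'];return o+d*((z-o[2])/d[:,2])[:,None]
def big(m):
    cs,_=cv2.findContours(m.astype(np.uint8),cv2.RETR_EXTERNAL,cv2.CHAIN_APPROX_NONE);return max(cs,key=cv2.contourArea)[:,0]
def masks(c):
    p=c['pixels'].astype(int);r,g,b=p[...,0],p[...,1],p[...,2]
    hsv=cv2.cvtColor(c['pixels'],cv2.COLOR_RGB2HSV)
    white=(r>190)&(g>190)&(b>190); red=(r>150)&(g<90)&(b<90)
    slate=(b>60)&(b<130)&(b>r+8)&(r>35)
    return white,red,slate
def rect(xy):
    (cx,cy),(w,h),a=cv2.minAreaRect((xy[:,:2]*1000).astype(np.float32));return [round(float(v),1) for v in(cx,cy,w,h,a)]
E
python3 - <<'E'
from h import *
c=ctrl.camera('top');p=c['pixels']
w,r,s=masks(c)
win=np.zeros_like(w);win[174:235,230:350]=1
inn=np.zeros_like(w);inn[188:235,245:335]=1
print('p',[p[210,240].tolist(),p[205,320].tolist(),p[205,280].tolist(),p[205,260].tolist(),p[182,290].tolist()])
for n,m,z in(('ledge',(s|w|r)&win,.05),('plate',(w|r)&inn,.056),('white',w&inn,.056),('red',r&inn,.056),('fence',w&win&~inn,.06)):
    k=big(m); print(n,rect(ray(c,k,z)),k.min(0),k.max(0), cv2.boxPoints(cv2.minAreaRect(k)).round(1).tolist())
im=cv2.resize(p[165:240,220:355],None,fx=5,fy=5,interpolation=cv2.INTER_CUBIC);cv2.imwrite('pics/c1.png',im[:,:,::-1])
E
```

```text
p [[103, 119, 140], [103, 117, 137], [246, 246, 247], [239, 38, 31], [237, 240, 241]]
ledge [517.2, -46.2, 97.8, 91.7, 83.7] [264 190] [295 219] [[263.6000061035156, 217.39999389648438], [265.8999938964844, 189.6999969482422], [295.6000061035156, 192.1999969482422], [293.29998779296875, 219.89999389648438]]
plate [516.6, -45.8, 97.4, 91.3, 83.7] [264 190] [295 219] [[263.6000061035156, 217.39999389648438], [265.8999938964844, 189.6999969482422], [295.6000061035156, 192.1999969482422], [293.29998779296875, 219.89999389648438]]
white [516.6, -45.8, 97.4, 91.3, 83.7] [264 190] [295 219] [[263.6000061035156, 217.39999389648438], [265.8999938964844, 189.6999969482422], [295.6000061035156, 192.1999969482422], [293.29998779296875, 219.89999389648438]]
red [524.1, 20.9, 29.5, 87.3, 84.8] [254 190] [264 216] [[253.6999969482422, 215.89999389648438], [255.5, 189.5], [264.5, 190.10000610351562], [262.70001220703125, 216.5]]
fence [591.5, -80.6, 233.3, 10.5, 86.3] [254 179] [325 184] [[253.89999389648438, 181.89999389648438], [254.0, 178.6999969482422], [325.1000061035156, 181.5], [325.0, 184.60000610351562]]
```

View pics/c1.png

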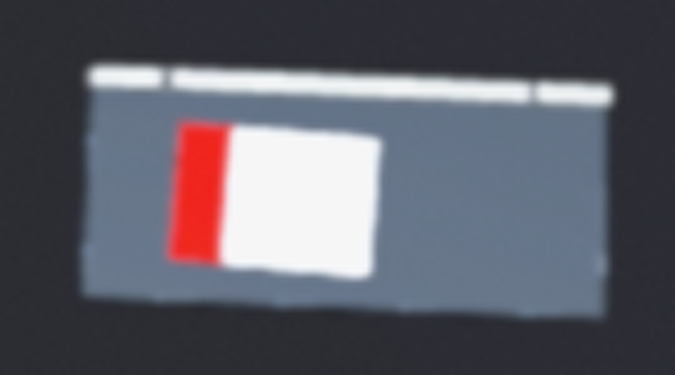

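The enlarged crop shows the whole ledge with corners near (237,182), (342,185), (341,229) and (236,224). The plate is clear of the fence and its red band is on the left.

```bash
cat >> h.py <<'E'
def up(c,box,f=6):
    x0,y0,x1,y1=box;i=cv2.resize(c['pixels'][y0:y1,x0:x1],None,fx=f,fy=f,interpolation=cv2.INTER_CUBIC).astype(int)
    return i,lambda k:(k+.5)/f-.5+np.array([x0,y0])
def top(box=(200,160,365,245),full=False):
    c=ctrl.camera('top');i,T=up(c,box);r,g,b=i[...,0],i[...,1],i[...,2]
    out={}
    sl=(g>78); wh=(r>175)
    if full:
        k=big(sl);out['ledge_all']=ray(c,T(k),.055)
        m=cv2.morphologyEx((sl&~((r>170)&(g>170))).astype(np.uint8),cv2.MORPH_OPEN,np.ones((5,5)))
    lab=cv2.connectedComponentsWithStats((wh).astype(np.uint8))
    j=[n for n in range(1,lab[0]) if 40*6<lab[2][n,3]<0 or lab[2][n,3]>120]
    pm=np.isin(lab[1],j);out['plate']=ray(c,T(big(pm)),.056)
    out['red']=ray(c,T(big((r>165)&(g<130))),.056);return out
E
python3 - <<'E'
from h import *
o=top(full=True)
for k in o:
    print(k,rect(o[k]),cv2.boxPoints(cv2.minAreaRect((o[k][:,:2]*1000).astype(np.float32))).round(0).tolist())
# end line of ledge and near line, from slate pixels with z=.05
E
```

```text
ledge_all [523.7, -76.2, 351.2, 158.8, 86.3] [[433.0, -246.0], [592.0, -257.0], [614.0, 94.0], [456.0, 104.0]]
plate [518.2, -29.2, 134.2, 94.5, 83.7] [[464.0, -91.0], [558.0, -101.0], [573.0, 32.0], [479.0, 43.0]]
red [523.8, 20.4, 35.7, 94.1, 83.4] [[475.0, 8.0], [569.0, -3.0], [573.0, 33.0], [479.0, 43.0]]
```

>>> carry_out:
  plan: "0 0 0 0 0 -0.95;0 0 0 0 0 -0.95;0 0 0 0 0 -0.95;-0.42 -0.86 0 0 0 0;-0.42 -0.86 0 0 0 0;-0.42 -0.86 0 0 0 0;-0.42 -0.86 0 0 0 0;-0.42 -0.86 0 0 0 0"
  claw: 1

```text
time_s: 0.87
eef_pos: [0.2698, 0.3615, 0.231]
eef_rot: [-0.0, 0.032, 0.999, -0.0]
wrist_force: [1.9, 0.1, 2.2]
opening: 0.0
grasp_force: 0.0
```

>>> carry_out:
  plan: "-0.42 -0.86 0 0 0 0;-0.42 -0.86 0 0 0 0;-0.42 -0.86 0 0 0 0;-0.42 -0.86 0 0 0 0;-0.42 -0.86 0 0 0 0;-0.42 -0.86 0 0 0 0;-0.42 -0.86 0 0 0 0;-0.42 -0.86 0 0 0 0"

```text
time_s: 1.53
eef_pos: [0.3863, 0.078, 0.2315]
eef_rot: [0.0, 0.032, 0.999, 0.0]
wrist_force: [-0.5, 0.3, -0.4]
opening: 0.002
grasp_force: 0.0
```

```bash
cat >> h.py <<'E'
C=np.array([.5237,-.0762]);YAW=-.064
Lm=np.array([[np.cos(YAW),np.sin(YAW)],[-np.sin(YAW),np.cos(YAW)]])
def st():
    o=ctrl.get_obs();q=o['eef_rot'];R=np.array([[1-2*(q[2]**2+q[3]**2),2*(q[1]*q[2]-q[0]*q[3])],[2*(q[1]*q[2]+q[0]*q[3]),1-2*(q[1]**2+q[3]**2)],[2*(q[1]*q[3]-q[0]*q[2]),2*(q[2]*q[3]+q[0]*q[1])]])
    print('t',round(o['time_s'],2),'tcp ledge mm',(Lm@(o['eef_pos'][:2]-C)*1000).round(1),'z',round(o['eef_pos'][2]*1000,1),'tool y in ledge',(Lm@R[:2,1]).round(3),'tilt',R[2].round(3),'F',np.round(o['wrist_force'],1),'op',round(o['opening'],2))
E
python3 -c "
from h import *
st()"
```

```text
t 1.53 tcp ledge mm [-147.  145.] z 231.5 tool y in ledge [0.001 1.   ] tilt [-0.001  0.   ] F [-0.5  0.3 -0.4] op 0.0
```

>>> carry_out:
  plan: "-0.36 -0.65 0 0 0 0;-0.36 -0.65 0 0 0 0;-0.36 -0.65 0 0 0 0;-0.36 -0.65 0 0 0 0;0 0 0.9 0 0 0;0 0 0.9 0 0 0;0 0 0.9 0 0 0;0 0 0 0 0 0"

```text
time_s: 2.2
eef_pos: [0.4316, -0.0263, 0.117]
eef_rot: [-0.006, 0.033, 0.999, 0.002]
wrist_force: [-2.6, 1.1, -0.4]
opening: 0.0
grasp_force: 0.0
```

```bash
python3 -c "
from h import *
st()
c=ctrl.camera('wrist');cv2.imwrite('pics/w1.png',c['pixels'][:,:,::-1])"
```

```text
t 2.2 tcp ledge mm [-95.1  43.9] z 117.0 tool y in ledge [0.002 1.   ] tilt [0.012 0.003] F [-2.6  1.1 -0.4] op 0.0
```

View pics/w1.png

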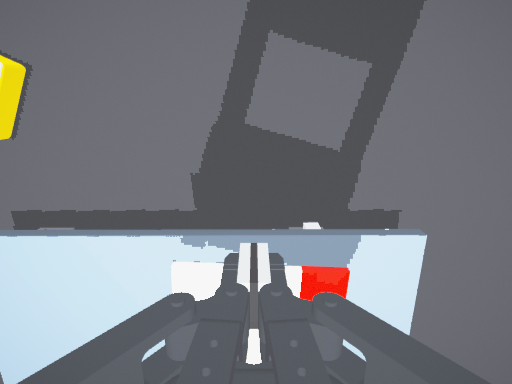

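The wrist view looks from the robot's side. The ledge's near edge is at row ~233 with its left-end corner at (425,233), and the plate's near edge runs from (173,263) to (349,267). I'll cast rays for these points.

```bash
python3 -c "
from h import *
c=ctrl.camera('wrist');st()
for uv,z in(((425,232),.05),((60,230),.05),((173,262),.056),((301,266),.056),((349,267),.056)):
    w=ray(c,uv,z)[0];print(uv,w.round(4),(Lm@(w[:2]-C)*1000).round(1))"
```

```text
t 2.3 tcp ledge mm [-90.8  43.1] z 122.9 tool y in ledge [0.001 1.   ] tilt [0.003 0.001] F [ 0.9 -1.5  1.2] op -0.01
(425, 232) [0.4591 0.0976 0.05  ] [-75.6 169.3]
(60, 230) [ 0.4399 -0.1693  0.05  ] [-77.7 -98.2]
(173, 262) [ 0.4682 -0.0887  0.056 ] [-54.6 -16. ]
(301, 266) [0.4778 0.0053 0.056 ] [-51.   78.4]
(349, 267) [0.481  0.0408 0.056 ] [-50.1 114. ]
```

>>> carry_out:
  plan: "0 0 0.5 0 0 0;0 0 0.5 0 0 0;0 0 0.4 0 0 0;0 0 0.2 0 0 0;0 0 0.12 0 0 0;0 0 0 0 0 0;0 0 0 0 0 0;0 0 0 0 0 0"

```text
time_s: 2.97
eef_pos: [0.4379, -0.028, 0.0558]
eef_rot: [0.001, 0.032, 0.999, -0.0]
wrist_force: [-0.5, -0.5, -0.3]
opening: -0.001
grasp_force: 0.0
```

```bash
python3 -c "
from h import *
st()"
```

```text
t 2.97 tcp ledge mm [-88.7  42.6] z 55.8 tool y in ledge [0.001 1.   ] tilt [-0.002 -0.001] F [-0.5 -0.5 -0.3] op -0.0
```

>>> carry_out:
  plan: "0 0 0.08 0 0 0;-0.18 0 0 0 0 0;-0.18 0 0 0 0 0;-0.18 0 0 0 0 0;-0.18 0 0 0 0 0;-0.18 0 0 0 0 0;-0.18 0 0 0 0 0;0 0 0 0 0 0"

```text
time_s: 3.63
eef_pos: [0.4817, -0.0309, 0.0515]
eef_rot: [0.001, 0.032, 0.999, -0.0]
wrist_force: [0.3, 0.9, 0.3]
opening: -0.001
grasp_force: 0.0
```

```bash
cat >> h.py <<'E'
def pl():
    o=top()
    for k in o:
        r=rect(o[k]);b=cv2.boxPoints(cv2.minAreaRect((o[k][:,:2]*1000).astype(np.float32)))
        print(k,(Lm@(np.array(r[:2])-C*1000)).round(1),r[2:4],'dyaw',round(np.deg2rad(((r[4]+45)%90)-45)-YAW,3), 'corners',((b-C*1000)@Lm.T).round(0).tolist())
E
python3 -c "
from h import *
st();pl()"
```

```text
t 3.63 tcp ledge mm [-44.8  42.6] z 51.5 tool y in ledge [0.001 1.   ] tilt [-0.002 -0.   ] F [0.3 0.9 0.3] op -0.0Traceback (most recent call last):
  File "<string>", line 3, in <module>
    st();pl()
         ~~^^
  File "h.py", line 36, in pl
    o=top()
  File "h.py", line 28, in top
    pm=np.isin(lab[1],j);out['plate']=ray(c,T(big(pm)),.056)
                                              ~~~^^^^
  File "h.py", line 7, in big
    cs,_=cv2.findContours(m.astype(np.uint8),cv2.RETR_EXTERNAL,cv2.CHAIN_APPROX_NONE);return max(cs,key=cv2.contourArea)[:,0]
                                                                                             ~~~^^^^^^^^^^^^^^^^^^^^^^^^
ValueError: max() iterable argument is empty
```

>>> carry_out:
  plan: "-0.05 0 -0.03 0 0 0;-0.05 0 0 0 0 0;-0.05 0 0 0 0 0;0 0 0 0 0 0;0 0 0 0 0 0;0 0 0 0 0 0;0 0 0 0 0 0;0 0 0 0 0 0"

```text
time_s: 4.35
eef_pos: [0.486, -0.031, 0.0526]
eef_rot: [0.0, 0.032, 0.999, -0.0]
wrist_force: [0.2, 0.6, 0.5]
opening: 0.001
grasp_force: 0.0
```

```bash
python3 -c "
from h import *
st()
c=ctrl.camera('wrist');cv2.imwrite('pics/w2.png',c['pixels'][:,:,::-1])"
```

```text
t 4.35 tcp ledge mm [-40.6  42.7] z 52.6 tool y in ledge [0.001 1.   ] tilt [-0. -0.] F [0.2 0.6 0.5] op 0.0
```

View pics/w2.png

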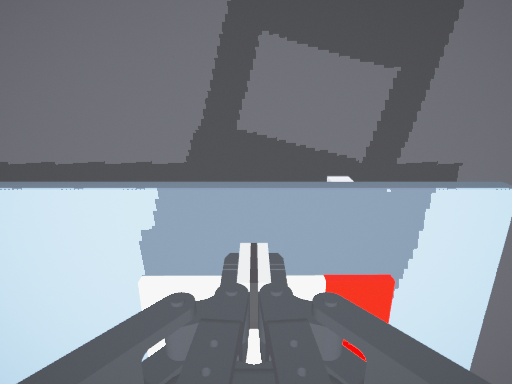

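The plate's near edge now runs level from (139,277) to (394,276), square to the ledge. I'll compute where it is.

```bash
cat >> h.py <<'E'
def wr(pts):
    c=ctrl.camera('wrist')
    for uv,z in pts:
        w=ray(c,uv,z)[0];print(uv,(Lm@(w[:2]-C)*1000).round(1))
E
python3 -c "
from h import *
wr((((139,276.5),.056),((325,275.5),.056),((394,275),.056),((60,188),.05),((500,188),.05)))"
```

```text
(139, 276.5) [-32.2 -15.6]
(325, 275.5) [-32.8  78.3]
(394, 275) [-33.  113.1]
(60, 188) [-77.1 -50.4]
(500, 188) [-77.1 160.3]
```

>>> carry_out:
  plan: "-0.05 0 0 0 0 0;-0.05 0 0 0 0 0;-0.05 0 0 0 0 0;0 0 0 0 0 0;0 0 0 0 0 0;0 0 0 0 0 0;0 0 0 0 0 0;0 0 0 0 0 0"

```text
time_s: 5.12
eef_pos: [0.4886, -0.0307, 0.0519]
eef_rot: [-0.004, 0.032, 0.999, 0.0]
wrist_force: [-13.0, 1.2, 10.3]
opening: 0.003
grasp_force: 6.5
```

>>> carry_out:
  plan: "-0.03 0 0 0 0 0;-0.03 0 0 0 0 0;0 0 0 0 0 0;0 0 0 0 0 0;0 0 0 0 0 0;0 0 0 0 0 0;0 0 0 0 0 0;0 0 0 0 0 0"

```text
time_s: 5.78
eef_pos: [0.4887, -0.0305, 0.0514]
eef_rot: [-0.006, 0.032, 0.999, 0.001]
wrist_force: [-19.9, -1.4, 16.0]
opening: 0.005
grasp_force: 10.2
```

>>> carry_out:
  plan: "0.15 0 0 0 0 0;0.2 0 0 0 0 0;0.3 0 0 0 0 0;0 0 -0.5 0 0 0;0 0 -0.5 0 0 0;0 0 0 0 0 0;0 0 0 0 0 0;0 0 0 0 0 0"

```text
time_s: 6.45
eef_pos: [0.4682, -0.0297, 0.0922]
eef_rot: [0.0, 0.032, 0.999, -0.0]
wrist_force: [0.1, -1.1, -0.5]
opening: -0.002
grasp_force: 0.0
```

```bash
python3 -c "
from h import *
st()
c=ctrl.camera('wrist');cv2.imwrite('pics/w3.png',c['pixels'][:,:,::-1])"
```

```text
t 6.45 tcp ledge mm [-58.3  42.8] z 92.2 tool y in ledge [0.001 1.   ] tilt [-0. -0.] F [ 0.1 -1.1 -0.5] op -0.0
```

View pics/w3.png

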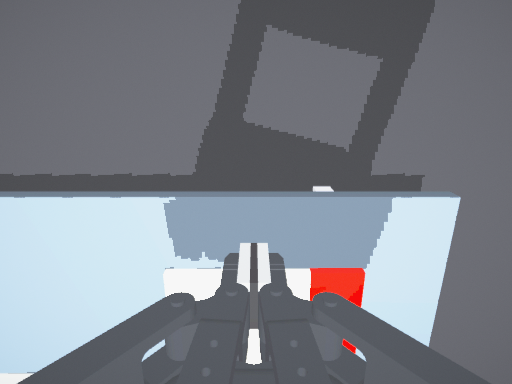

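The plate's near edge runs level from (164,268) to (364,268), and the ledge's left-end near corner is at (460,197).

```bash
python3 -c "
from h import *
wr((((164,268),.056),((310,268),.056),((364.5,268),.056),((60,197),.05),((459,197),.05)))"
```

```text
(164, 268) [-31.6 -14.9]
(310, 268) [-31.5  78.6]
(364.5, 268) [-31.5 113.6]
(60, 197) [-77.6 -76.2]
(459, 197) [-77.5 168.5]
```

>>> carry_out:
  plan: "0 -0.6 0 0 0 0;-0.44 -0.6 0 0 0 0;-0.44 -0.6 0 0 0 0;-0.44 -0.6 0 0 0 0;-0.44 0 0 0 0 0;0 0 0 0 0 0;0 0 0 0 0 0;0 0 0 0 0 0"

```text
time_s: 7.22
eef_pos: [0.531, -0.1292, 0.0912]
eef_rot: [-0.001, 0.032, 0.999, 0.001]
wrist_force: [0.3, 0.6, -0.4]
opening: 0.003
grasp_force: 0.0
```

>>> carry_out:
  plan: "0 0 0.3 0 0 0;0 0 0.3 0 0 0;0 0 0.2 0 0 0;0 0 0.1 0 0 0;0 0 0 0 0 0;0 0 0 0 0 0;0 0 0 0 0 0;0 0 0 0 0 0"

```text
time_s: 7.88
eef_pos: [0.5328, -0.1303, 0.057]
eef_rot: [0.0, 0.032, 0.999, -0.0]
wrist_force: [-0.3, -0.2, -0.1]
opening: 0.004
grasp_force: 0.0
```

```bash
python3 -c "
from h import *
st()"
```

```text
t 7.88 tcp ledge mm [ 12.5 -53.4] z 57.0 tool y in ledge [0.001 1.   ] tilt [-0.001 -0.   ] F [-0.3 -0.2 -0.1] op 0.0
```

>>> carry_out:
  plan: "0 0 0.1 0 0 0;0 0.3 0 0 0 0;0 0.3 0 0 0 0;0 0.2 0 0 0 0;0 0.2 0 0 0 0;0 0.2 0 0 0 0;0 0.2 0 0 0 0;0 0.2 0 0 0 0"

```text
time_s: 8.55
eef_pos: [0.5363, -0.0654, 0.0524]
eef_rot: [-0.0, 0.032, 0.999, -0.0]
wrist_force: [-1.1, -0.8, -0.5]
opening: 0.002
grasp_force: 0.9
```

>>> carry_out:
  plan: "0 0.2 0 0 0 0;0 0.2 0 0 0 0;0 0.2 0 0 0 0;0 0 0 0 0 0;0 0 0 0 0 0;0 0 0 0 0 0;0 0 0 0 0 0;0 0 0 0 0 0"

```text
time_s: 9.22
eef_pos: [0.5382, -0.0426, 0.0526]
eef_rot: [0.0, 0.033, 0.999, 0.0]
wrist_force: [-0.0, 0.1, -0.3]
opening: 0.002
grasp_force: 0.0
```

```bash
python3 -c "
from h import *
st()
for n in('wrist','top'):
  c=ctrl.camera(n);cv2.imwrite('pics/%s4.png'%n,c['pixels'][:,:,::-1])
a=cv2.imread('pics/wrist4.png');b=cv2.imread('pics/top4.png')[150:250,190:360]
b=cv2.resize(b,(288*17//10*3//5,288*3//5));o=np.zeros((384,800,3),np.uint8);o[:,:512]=a;b=cv2.resize(b,(288,169));o[:169,512:]=b;cv2.imwrite('pics/v4.png',o)"
```

```text
t 9.22 tcp ledge mm [12.4 34.4] z 52.6 tool y in ledge [0.001 1.   ] tilt [-0.  0.] F [-0.   0.1 -0.3] op 0.0
```

View pics/v4.png

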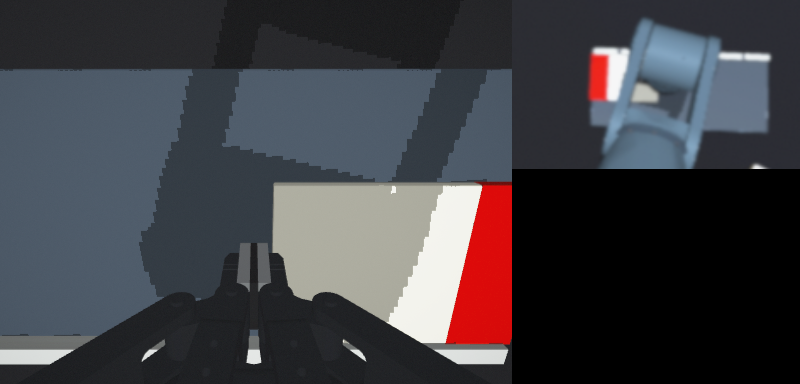

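The plate is up against the fence: its far edge meets the fence base at row ~344. The trailing near corner is at (274,185), the red boundary starts at (482,186), and the fence's end is at (508,348). Now I'll measure.

```bash
python3 -c "
from h import *
wr((((274,185),.056),((482,186),.056),((447,343),.056),((380,185),.056),((508,348),.06),((100,348),.06),((100,335),.05),((60,69),.05),((480,69),.05)))"
```

```text
(274, 185) [-27.5  43.3]
(482, 186) [-27.  138.6]
(447, 343) [ 62.6 139.7]
(380, 185) [-27.5  91.8]
(508, 348) [ 62.2 169.9]
(100, 348) [ 61.9 -48.1]
(100, 335) [ 62.4 -52.7]
(60, 69) [-77.3 -48.5]
(480, 69) [-77.2 130.5]
```

>>> carry_out:
  plan: "0 0.2 0 0 0 0;0 0.2 0 0 0 0;0 0.2 0 0 0 0;0 0.2 0 0 0 0;0 0.1 0 0 0 0;0 0.08 0 0 0 0;0 0 0 0 0 0;0 0 0 0 0 0"

```text
time_s: 10.03
eef_pos: [0.5405, -0.0027, 0.0524]
eef_rot: [-0.0, 0.032, 0.999, 0.0]
wrist_force: [-0.5, -0.1, -0.9]
opening: -0.005
grasp_force: 0.0
```

```bash
python3 -c "
from h import *
st()
c=ctrl.camera('wrist');cv2.imwrite('pics/w5.png',c['pixels'][:,:,::-1])"
```

```text
t 10.03 tcp ledge mm [12.  74.4] z 52.4 tool y in ledge [0. 1.] tilt [0. 0.] F [-0.5 -0.1 -0.9] op -0.0
```

View pics/w5.png

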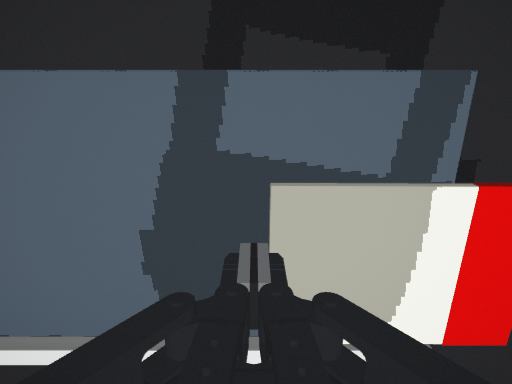

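The red band is now wholly past the ledge end at (477,70)–(456,184), and the plate is still flush with the fence. I'll back off, lift, and check from above.

```bash
python3 -c "
from h import *
wr((((271,185),.056),((478.5,186),.056),((443,344),.056),((508,344),.056),((476.5,71),.05),((457,180),.05),((100,335),.05)))"
```

```text
(271, 185) [-27.8  81.6]
(478.5, 186) [-27.3 176.6]
(443, 344) [ 62.8 177.3]
(508, 344) [ 62.8 212.8]
(476.5, 71) [-76.7 168.8]
(457, 180) [-28.5 170.2]
(100, 335) [ 62.1 -12.8]
```

>>> carry_out:
  plan: "0 -0.15 0 0 0 0;0 -0.3 0 0 0 0;0 -0.3 0 0 0 0;0 0 0 0 0 0;0 0 -0.7 0 0 0;0 0 -0.9 0 0 0;0 0 -0.9 0 0 0;0 0 -0.9 0 0 0"

```text
time_s: 10.8
eef_pos: [0.5381, -0.0337, 0.1897]
eef_rot: [-0.0, 0.033, 0.999, 0.0]
wrist_force: [0.4, -0.4, -0.7]
opening: 0.004
grasp_force: 0.0
```

>>> carry_out:
  plan: "0.5 -0.9 0 0 0 0;0.9 -0.9 0 0 0 0;0.9 -0.9 0 0 0 0;0.9 -0.9 0 0 0 0;0 -0.9 0 0 0 0;0 -0.9 0 0 0 0;0 0 0 0 0 0;0 0 0 0 0 0"

```text
time_s: 11.47
eef_pos: [0.4172, -0.2241, 0.1887]
eef_rot: [0.0, 0.035, 0.999, -0.0]
wrist_force: [-0.4, 0.3, -0.9]
opening: 0.004
grasp_force: 0.0
```

```bash
python3 -c "
from h import *
st()
c=ctrl.camera('top');im=cv2.resize(c['pixels'][120:290,130:400],None,fx=2.8,fy=2.8,interpolation=cv2.INTER_CUBIC);cv2.imwrite('pics/t6.png',im[:,:,::-1])
o=top();r=o['red'];print(((cv2.boxPoints(cv2.minAreaRect((r[:,:2]*1000).astype(np.float32)))-C*1000)@Lm.T).round(1).tolist())"
```

```text
t 11.47 tcp ledge mm [ -96.9 -154.4] z 188.7 tool y in ledge [0.005 1.   ] tilt [-0. -0.] F [-0.4  0.3 -0.9] op 0.0
[[-28.4, 178.7], [64.4, 176.3], [65.3, 212.3], [-27.5, 214.7]]
```

View pics/t6.png

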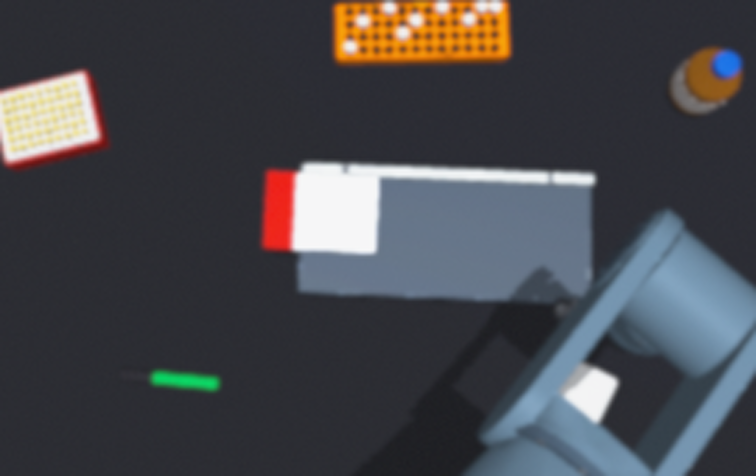

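The plate lies flush with the fence with its leading edge about 43 mm past the ledge end. The bystanders haven't moved and the arm is clear.

```bash
python3 -c "
from bench import ctrl
print(ctrl.hand_in())"
```

```text
the job is handed in; nothing more can be done
None
```

The job is handed in: the plate lies flat and flush against the fence, its red band and about 8 mm of white past the ledge's left end (43 mm overhang by camera), with no other object seen to move; no verdict was returned.

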